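# Sweep the panel and hold the glue press

### The job

Pick up the cork sanding block that lies just behind the hand press and sweep the four loose wood chips off the plywood panel of the press with it, so that all of them lie down on the bench, then lay the block flat on the bench again and let go of it. Then push the press's spring lever down with the fingers on its wooden handle until the lever is level (top of the handle as high as the gauge post beside it), not ramming it down to its stop, and finish while still holding it there. Leave the tape measure, glue bottle and toy wheel around the press where they stand.

Things in the scene. Friction and masses are not known exactly. Their poses are not given: they have to be found in the camera images.
- press: Hand glue press, fixed to the bench. Origin: on the bench, mid-width; z up, y along its length, x across (away from the robot at yaw 0). Wooden base board 100 mm wide (x -50..50), 26 mm thick, y -250..200. Two steel hinge cheeks stand on it at x +-19, y -72..-38, up to z 90, on a foot plate reaching y -35. The spring lever runs from them towards -y.
- panel_top (a point): Centre of the top face of the plywood panel being glued (press frame 0, 45, 40 mm). The panel is fixed on the press's base board: 14 mm thick, 100 mm wide, press y -110..200, flat bare top at z 40; its sides and +y end are open edges.
- lever (a joint): Spring lever of the press, rad: 0 = sprung up at rest, 0.30 rad (17 degrees) above level; 0.30 = level; 0.42 = hard stop. Grows as the handle is pushed down. Hinge line along press x at press (0, -55, 78) mm. Its spring pushes it back up: at mid-handle about 2.5 N starts it, about 7 N holds it level.
- grip_top (a point): Centre of the top face of the lever's wooden handle (34 wide x 62 long x 22 mm thick), 165 mm from the hinge line towards press -y and 12 mm above the lever's centre line. Press down here. With the lever level it lies at press (0, -220, 90) mm.
- gauge_top (a point): Top of the thin steel gauge post with a 16 mm flat head, beside the lever handle on the robot side, at press (-64, -220, 90) mm: the handle's top face is at this height when the lever is level.
- block: Cork sanding block used as scraper, 63 (x) x 101 (y) x 34 mm high, 0.08 to 0.17 kg, loose, lying flat on the bench behind the press (farther from the robot). Origin: centre of its underside.
- chip_1: Loose pine offcut chip, 26x15x9 mm, 10 g, lying on the panel on its +y half (press y 80 to 155 mm, x within 35 mm of the middle). Origin: centre of its underside.
- chip_2: Loose pine offcut chip, 24x16x8 mm, 10 g, lying on the panel on its +y half (press y 80 to 155 mm, x within 35 mm of the middle). Origin: centre of its underside.
- chip_3: Loose pine offcut chip, 23x14x10 mm, 10 g, lying on the panel on its +y half (press y 80 to 155 mm, x within 35 mm of the middle). Origin: centre of its underside.
- chip_4: Loose pine offcut chip, 26x13x9 mm, 10 g, lying on the panel on its +y half (press y 80 to 155 mm, x within 35 mm of the middle). Origin: centre of its underside.
- tape_measure_1: Bystander: yellow tape measure, 38x75x62 mm, standing left behind the press. Origin: centre of its underside.
- glue_bottle: Bystander: white glue bottle, 58 mm across, 187 mm tall, standing farther left. Origin: centre of its underside.
- toy_wheel: Bystander: turned wooden toy wheel, 36 mm across, 14 mm high, lying to the right of the press. Origin: centre of its underside.
Things that resemble listed ones, but are neither listed nor needed, are in the scene too. What is shaped like the block but purple or red is not meant.

How it is judged (in metres and radians):
On the way, in this order (a step that is already met when the one before it is completed fails the run):
1. the block is gripped and lifted while all four chips still lie on the panel (contact force between the fingers and block above 1 N and height (world z) of block above 0.015 m and height (world z) of each of chip_1, chip_2, chip_3, chip_4 above 0.035 m), for 0.1 s.
2. all four chips are off the panel while the block is still gripped (contact force between the fingers and block above 1 N and height (world z) of each of chip_1, chip_2, chip_3, chip_4 below 0.028 m), for 0.2 s.
3. the block lies flat on the bench, let go (height (world z) of block below 0.008 m and contact force between the fingers and block below 0.1 N and linear speed of block below 0.02 m/s), for 0.2 s.
At the end, for the whole second after the job is handed in: The fingers hold the lever down (more than 3 N) and still, level within 0.05 rad (joint 0.25 to 0.35); all four chips lie lower than the panel (undersides below z 28 mm); the block lies flat on the bench (underside below 8 mm), at rest and not touched by the fingers (all of step 3 and value of joint lever between 0.25 and 0.35 rad and velocity of joint lever between -0.1 and 0.1 rad/s and contact force between the fingers and lever above 3 N and height (world z) of each of chip_1, chip_2, chip_3, chip_4 below 0.028 m); the arm keeps its last pose, push and grip.
It fails at once if the lever is rammed down to its stop (beyond 0.40 rad) (value of joint lever above 0.4 rad).
It fails at once if the tape measure is shifted more than 40 mm (distance of tape_measure_1 from where it was at the start of the episode above 0.04 m).
It fails at once if the glue bottle is shifted more than 40 mm (distance of glue_bottle from where it was at the start of the episode above 0.04 m).
It fails at once if the toy wheel is shifted more than 40 mm (distance of toy_wheel from where it was at the start of the episode above 0.04 m).
It also fails if it takes over 72 s, if anything falls off the work surface, if the arm or the gripper's body presses on something with over 40 N, if the wrist force passes 120 N, or if a joint passes its speed limit or range.

### The arm

A 6-joint arm with a two-finger parallel gripper is mounted at the origin on a cart in front of the work surface, level with it; the furniture and walls round the work are solid. World frame = base frame: x ahead of the robot, y to its left, z up, the work surface at z = 0. Lengths are in mm, angles in rad, forces in N, time in s.
With the tool pointing down it reaches from about 275 to 725 mm from the base axis. Payload 5.6 kg.
Tool frame: the origin (TCP) lies at the very end of the fingers, on their centre line; the grasp point (between the pads) lies 19 mm behind it; z points along the fingers, y is the line along which they close (so a half turn about z gives the same grasp; the last joint's range is limited). The gripper opens to 85 mm and grips with 20 to 120 N. Pads are 22 mm wide; open, the fingers measure 114 mm over their backs; the gripper's body (76 mm by 85 mm) begins 54 mm behind the grasp point. The pads swing forward as they close: fully open they stand 13 mm farther back than shut.
Start: joints at [1.387, 0.255, 0.108, 0, -1.424, -0.285], TCP at [248.472, 490.667, 231.283] pointing down, gripper open.
Joint ranges: [-2.95, 2.95], [-1.21, 1.97], [-1.09, 1.5], [-2.87, 1.71], [-2.94, -0.07], [-3.05, 3.05]. Speed limits (rad/s): [2.57, 2.57, 3.14, 3.14, 3.14, 3.14].

### API

Orientations are given as a 3x3 rotation matrix whose columns are the frame's x, y, z axes.
In Python, from bench import get_state, capture, close_job, cut_out gives the robot as it stands.
- The arm moves only by the tool step_arm, never from a script. Its argument "series" is a list of rows, each an object with "dp": the shift along the tool's x, y, z in cm, a list of three; "delta_rot": the turn, a rotation vector about the tool's x, y, z in rad, a list of three; "fingers": the opening, from -1 (shut) to 1 (fully open). A call has 1 to 12 rows; each row shifts and turns the commanded pose from where the row before left it, along the tool's axes as they then stand; what a row does not reach is not made up. A row lasts 1/8 s, in which the tool goes at most 62.5 mm and 10.7 degrees, less where a joint would pass 70% of its speed; a pose out of reach is approached as far as the arm can. A call with a gripper value outside its range is refused whole. The fingers move at their own pace and stop on an object; "grip_force" is the grip in N (left out, the last holds). Time passes only in rows, so rows that do not move let the fingers close. It gives the time, the measured TCP pose, the force, the opening and the grip force at its end, in the units of the state.
- get_state(): the state, without advancing time (a new reading comes with each control period).
- capture(name): name is "scene" or "top"; returns a dict with "img" (400x640x3 uint8, blue, green, red), "K" (3x3 intrinsics, pixels), "k1" (the pictures are not rectified: a ray, as slopes to the right and down, at radius r is drawn at 1 + k1 r^2 times it, then the intrinsics apply), "R" (3x3) and "t" (3): a world point X has camera coordinates R X + t. Camera axes: x right, y down, z forward; pixel columns grow to the right and rows downward; lengths in mm; the calibration is good to about 2 mm. A picture is of the moment at which its call begins. There is no depth.
- close_job(): hands the job in; it is judged then, once.
Trained networks look in the newest picture that a camera, given by its name, has taken for a name from the list of things; names that differ only in an ending like _2 or _b are one class to them, and where a whole thing is asked for, a point or a joint stands for the part that bears it (a point fixed in the world has none). Each returns a list of dicts, best first, with "confidence" (0 to 1); they miss things now and then, are a little off and sometimes report something else, mostly with a low value. They report only what shows in the picture. A call takes as long as a camera call. They do not tell look-alikes from the thing itself.
- cut_out(name, camera): "region" (400x640 bool, what is visible of it) and "extent" ([centre column, centre row, width, height] in pixels, round what is visible of it).
The state is a dict: "t": time; "q": joint angles; "joint_velocities": joint speeds; "joint_efforts": joint torques, N m; "position": TCP position; "eef_rot": TCP orientation; "force": force on the tool from outside, world axes, zero at the start; "torque": the same for the moment, N m; "grip_width": opening from 0.0 (shut) to 1.0 (fully open); "grasp_force": force on a finger pad.
Only numpy, scipy, OpenCV 4.12 (cv2) and the standard library are available. Lean on these libraries where they do the work, as an engineer would, in place of code of your own. Each camera call takes 0.05 s, during which the arm holds its last target. There are 200 camera calls.

## Working session

There is one attempt and no reset: what is moved stays moved. The work goes in short steps, Python scripts to look and compute and a tool call to move; the robot and the scene stay as the last step left them, time stands still between calls to the robot, and variables do not carry over. Pictures are saved under pics/ and viewed, at most 12 in all, crops included, and the job is handed in when it is done.

Besides the shell and the picture viewer there is one more tool, called after "Call:" as name([rows], argument=value, ...), one row to a line, values as JSON. step_arm: Moves the arm, as the interface text tells. Its arguments: {"type":"object","properties":{"series":{"type":"array","items":{"type":"object","properties":{"dp":{"type":"array","items":{"type":"number"}},"delta_rot":{"type":"array","items":{"type":"number"}},"fingers":{"type":"number"}}}},"grip_force":{"type":"number"}},"required":["series"]}

```bash
mkdir -p pics; ls
cat > h.py <<'E'
import numpy as np,cv2
from bench import *
def pix(c,X):
    p=c["R"]@np.array(X,float)+c["t"]; s=p[:2]/p[2]; s=s*(1+c["k1"]*(s@s)); return (c["K"]@[s[0],s[1],1])[:2]
def ray(c,u,v):
    K=c["K"]; d=np.array([(u-K[0,2])/K[0,0],(v-K[1,2])/K[1,1]]); s=d.copy()
    for _ in range(30): s=d/(1+c["k1"]*(s@s))
    return -c["R"].T@c["t"], c["R"].T@np.array([s[0],s[1],1])
def at(c,u,v,z):
    o,d=ray(c,u,v); return o+d*(z-o[2])/d[2]
E
python3 - <<'E'
from h import *
s=get_state(); print(s)
for n in("scene","top"):
    c=capture(n); c={k:(np.array(v) if k!="k1" else v) for k,v in c.items()}
    cv2.imwrite(f"pics/{n}0.png",c["img"]); print(n,"cam",-c["R"].T@c["t"],c["K"][0,0],c["k1"])
    for k in["block","chip_1","tape_measure_1","glue_bottle","toy_wheel","panel_top","lever","gauge_top","press"]:
        for d in cut_out(k,n):
            m=d["region"]; r=cv2.minAreaRect(np.argwhere(m)[:,::-1].astype(np.float32)) if m.sum()>4 else None
            print(k,round(d["confidence"],2),np.round(d["extent"]),int(m.sum()),r and np.round(np.hstack(r),1))
E
```

```text
pics
{'t': 0.0, 'q': array([ 1.38662676e+00,  2.55759223e-01,  1.07010266e-01, -5.15289609e-04,
       -1.42393789e+00, -2.84607960e-01]), 'joint_velocities': array([3.57503381e-04, 1.00873304e-04, 1.29414452e-04, 2.36950174e-04,
       1.79856714e-03, 1.63205261e-05]), 'joint_efforts': array([ 1.48283043e-04, -3.86636066e+01,  2.37940389e+01,  5.36499515e+00,
       -6.06033907e-03, -4.94601437e-06]), 'position': array([248.1910917 , 490.24380849, 230.38545589]), 'eef_rot': array([[ 8.92086996e-01, -4.51862893e-01, -8.47330404e-04],
       [-4.51863685e-01, -8.92085250e-01, -1.76518169e-03],
       [ 4.17291481e-05,  1.95757347e-03, -9.99998083e-01]]), 'force': array([-0.42688255,  0.32371217, -0.12086989]), 'torque': array([-0.0374731 ,  0.07630577, -0.0053359 ]), 'grasp_force': 0.0, 'grip_width': 0.9995504945936674}
scene cam [ 127.60657112 -700.68395701  957.03309156] 388.5893652030664 -0.05838450870823838
block 0.98 [336. 195.  28.  29.] 551 [334.4 193.7  28.8  20.6  71.6]
block 0.93 [337. 154.  30.  26.] 480 [337.6 155.1  30.6  17.6  29.4]
block 0.68 [357. 229.  38.  35.] 710 [
[... 1203 characters left out ...]
67. 252.  75.  14.] 637 [364. 249.  12.  74.  90.]
chip_1 0.62 [263. 234.   7.   9.] 44 [262.7 236.    4.7   9.4  56.3]
chip_1 0.56 [259. 254.   8.  10.] 43 [258.7 254.8   8.    5.2  36.9]
tape_measure_1 0.86 [243. 178.  25.  27.] 396 [243.3 177.2  16.3  26.5  39.8]
glue_bottle 0.66 [193. 181.  26.  23.] 466 [190.6 182.3  28.2  19.7  26.6]
toy_wheel 0.56 [363. 250.  77.  14.] 638 [364.5 249.   12.   73.   90. ]
panel_top 0.65 [322. 251. 163.  49.] 5420 [321.2 249.8 161.7  43.4   2.3]
lever 0.65 [362. 252.  76.  16.] 673 [364.5 249.5  13.   75.   90. ]
gauge_top 0.79 [320. 251. 158.  50.] 5638 [320.9 247.9 162.3  44.7   4.4]
press 0.6 [324. 252. 162.  52.] 5634 [320.8 250.  162.3  44.4   2.6]
```

Run:
```python
import cv2
a=cv2.imread("pics/top0.png")[90:350,150:500]; cv2.imwrite("pics/top0c.png",cv2.resize(a,(800,594),interpolation=cv2.INTER_CUBIC))
a=cv2.imread("pics/scene0.png")[100:360,220:420]; cv2.imwrite("pics/scene0c.png",cv2.resize(a,(460,598),interpolation=cv2.INTER_CUBIC))
```

```text
(no output)
```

View pics/top0c.png

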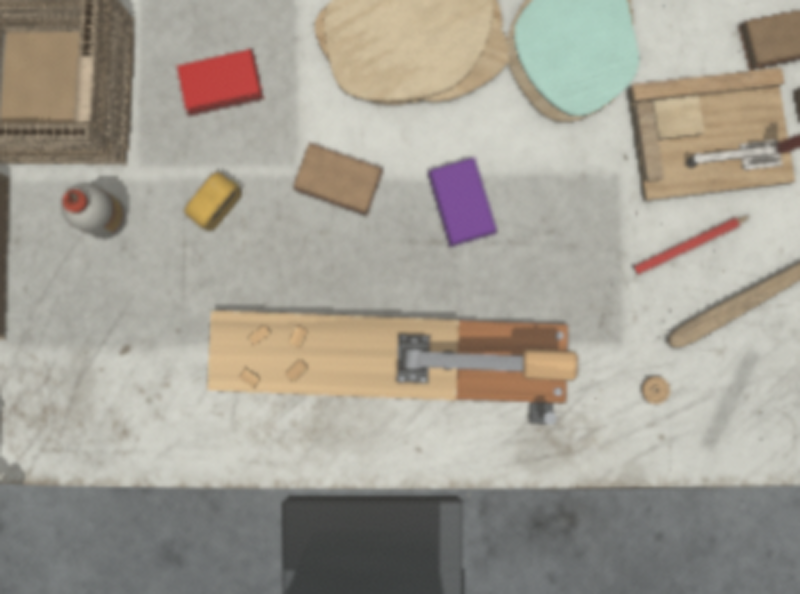

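View pics/scene0c.png

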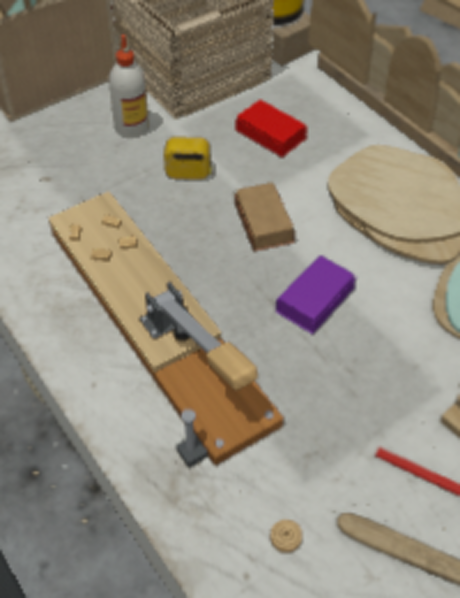

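Seen in the pictures: the block look-alikes in top pixels are red (246,126), purple (352,177) and brown cork (297,168). The brown one is behind the press and is my choice. The chips sit at about (263,237), (281,237), (259,255) and (280,252). The tape is at (243,177), the bottle at (190,182) and the wheel at (437,260).

```bash
cat > fit.py <<'E'
from h import *
from scipy.optimize import least_squares,minimize
def P(p,q): # press pose x,y,yaw ; local pts
    c,s=np.cos(p[2]),np.sin(p[2]); return np.array([p[0]+c*q[0]-s*q[1],p[1]+s*q[0]+c*q[1],q[2]])
def blockfit(cams,masks,x0,dim=(63,101,34)):
    B=[(a*dim[0]/2,b*dim[1]/2,h*dim[2]) for a in(-1,1) for b in(-1,1) for h in(0,1)]
    def f(p):
        t=0
        for c,m in zip(cams,masks):
            h=cv2.convexHull(np.float32([pix(c,P(p,q)) for q in B])); im=np.zeros(m.shape,np.uint8)
            cv2.fillConvexPoly(im,np.int32(np.round(h*16)),1,shift=4); im=im>0
            t+=1-(im&m).sum()/(im|m).sum()
        return t
    best=None
    for a in np.radians([0,30,60,90,120,150]):
        r=minimize(f,[x0[0],x0[1],a],method="Nelder-Mead",options=dict(initial_simplex=[[x0[0],x0[1],a],[x0[0]+15,x0[1],a],[x0[0],x0[1]+15,a],[x0[0],x0[1],a+.3]]))
        if best is None or r.fun<best.fun: best=r
    return best.x,best.fun
E
python3 - <<'E'
from fit import *
T=capture("top");S=capture("scene")
cv2.imwrite("pics/blk.png",cv2.resize(np.hstack([T["img"][145:195,265:385],S["img"][165:215,300:400]]),None,fx=3.6,fy=3.6,interpolation=cv2.INTER_CUBIC))
k=800/350;L=[(T,(-50,200,40),(210/k+150,388/k+90)),(T,(50,200,40),(210/k+150,311/k+90)),(T,(50,-250,26),(568/k+150,323/k+90)),(T,(-50,-250,26),(567/k+150,402/k+90)),
(S,(-50,200,40),(50/2.3+220,222/2.3+100)),(S,(50,200,40),(107/2.3+220,194/2.3+100)),(S,(50,-250,26),(283/2.3+220,420/2.3+100)),(S,(-50,-250,26),(217/2.3+220,462/2.3+100))]
r=least_squares(lambda p:np.concatenate([pix(c,P(p,q))-uv for c,q,uv in L]),[350,0,0])
p=r.x;print("press",p,"res",np.round(r.fun.reshape(-1,2),1).tolist())
np.save("press.npy",p)
def near(name,cam,uv): 
    return min(cut_out(name,cam),key=lambda d:np.hypot(*(np.array(d["extent"][:2])-uv)))["region"]
mt,ms=near("block","top",(297,168)),near("block","scene",(336,195))
print("block",blockfit([T,S],[mt,ms],at(T,297,168,20)))
def loc(w): 
    d=w[:2]-p[:2];c,s=np.cos(p[2]),np.sin(p[2]);return np.round([c*d[0]+s*d[1],-s*d[0]+c*d[1]])
for uv in[(263.4,236.5),(280.7,237),(259,255),(280,252)]: w=at(T,*uv,45);print("chip",w.round(),loc(w))
for n,uv,z in[("tape",(243,177.5),31),("bottle",(190,182),90),("wheel",(437,260),14),("gauge",(386.5,270.5),90),("purple",(351.8,177.4),17)]:w=at(T,*uv,z);print(n,w.round(),loc(w))
print("grip_top rest pix",pix(T,P(p,(0,-55-165*np.cos(.3)-12*0,78+165*np.sin(.3)+12))))
E
```

```text
press [ 4.63055414e+02 -2.01635052e+01 -3.63187822e-02] res [[-0.4, 1.3], [1.3, -0.1], [1.4, 0.3], [1.0, 0.7], [-1.3, -2.0], [0.7, -1.5], [1.2, -0.9], [-0.7, -1.2]]
block (array([690.40847545,  22.73231782,   2.7839201 ]), np.float64(0.21995249318836152))
chip [490. 119.  45.] [ 22. 140.]
chip [489.  69.  45.] [23. 91.]
chip [438. 131.  45.] [-31. 150.]
chip [447.  71.  45.] [-20.  91.]
tape [661. 182.  31.] [191. 209.]
bottle [641. 320.  90.] [165. 346.]
wheel [ 421. -382.   14.] [ -28. -363.]
gauge [ 398. -223.   90.] [ -58. -205.]
purple [ 663. -135.   17.] [ 204. -107.]
grip_top rest pix [392.75301321 249.65818688]
```

View pics/blk.png

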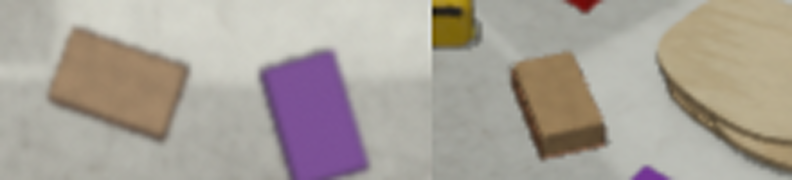

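The brown cork block is confirmed: the crop shows it tan with a dark underside, at top px (297,168), and purple is to its right. Its fitted pose is (690,23) with yaw −20.5°. The sizes, reach and 101 mm long axis agree with the picture. First I rotate.

Call:
step_arm([
  {"delta_rot": [0, 0, 0.1825], "fingers": 1},
  {"delta_rot": [0, 0, 0.1825], "fingers": 1},
  {"delta_rot": [0, 0, 0.1825], "fingers": 1},
  {"delta_rot": [0, 0, 0.1825], "fingers": 1},
  {"delta_rot": [0, 0, 0.1825], "fingers": 1},
  {"delta_rot": [0, 0, 0.1825], "fingers": 1},
  {"delta_rot": [0, 0, 0.1825], "fingers": 1},
  {"delta_rot": [0, 0, 0.1825], "fingers": 1},
  {"fingers": 1},
], grip_force=40)

```text
schema error: expected keys dp, delta_rot, fingers
```

```bash
cat >> h.py <<'E'
def go(*w):
    s=get_state(); p=s["position"]; R=s["eef_rot"]; a=np.arctan2(R[1,0],R[0,0])
    print("t",round(s["t"],2),"p",p.round(1),"a",round(a,3),"z",R[:,2].round(3),"q",s["q"].round(2),"F",s["force"].round(1),"g",round(float(s["grasp_force"]),1),round(float(s["grip_width"]),3))
    for x in w:
        d=np.array(x)-p; print("to",x,"dp cm",(R.T@d/10).round(2)); p=np.array(x,float)
E
python3 -c "
from h import *
go((690,23,140),(690,23,4))"
```

```text
t 1.2 p [248.5 490.7 231.3] a -0.469 z [ 0. -0. -1.] q [ 1.39  0.26  0.11  0.   -1.42 -0.28] F [-0.3 -0.  -0.5] g 0.0 0.999
to (690, 23, 140) dp cm [60.52 21.77  9.13]
to (690, 23, 4) dp cm [-0.  -0.  13.6]
```

Call:
step_arm([
  {"dp": [0, 0, 0], "delta_rot": [0, 0, 0.1825], "fingers": 1},
  {"dp": [0, 0, 0], "delta_rot": [0, 0, 0.1825], "fingers": 1},
  {"dp": [0, 0, 0], "delta_rot": [0, 0, 0.1825], "fingers": 1},
  {"dp": [0, 0, 0], "delta_rot": [0, 0, 0.1825], "fingers": 1},
  {"dp": [0, 0, 0], "delta_rot": [0, 0, 0.1825], "fingers": 1},
  {"dp": [0, 0, 0], "delta_rot": [0, 0, 0.1825], "fingers": 1},
  {"dp": [0, 0, 0], "delta_rot": [0, 0, 0.1825], "fingers": 1},
  {"dp": [0, 0, 0], "delta_rot": [0, 0, 0.1825], "fingers": 1},
  {"dp": [0, 0, 0], "delta_rot": [0, 0, 0], "fingers": 1},
], grip_force=40)

```text
t: 2.33
position: [248.4, 490.7, 231.3]
eef_rot: [[-0.349, -0.937, 0.0], [-0.937, 0.349, 0.0], [-0.0, 0.0, -1.0]]
force: [-0.1, 0.0, -0.2]
grip_width: 1.003
grasp_force: 0.0
```

```bash
python3 -c "
from h import *
go((690,23,200),(690,23,4))"
```

```text
t 2.33 p [248.4 490.7 231.3] a -1.927 z [ 0.  0. -1.] q [ 1.39  0.26  0.11  0.   -1.42 -1.74] F [-0.1  0.  -0.2] g 0.0 1.003
to (690, 23, 200) dp cm [ 28.43 -57.7    3.13]
to (690, 23, 4) dp cm [ 0.  -0.  19.6]
```

Call:
step_arm([
  {"dp": [1.6, -3.2, 0], "delta_rot": [0, 0, 0], "fingers": 1},
  {"dp": [2.4, -4.9, 0.3], "delta_rot": [0, 0, 0], "fingers": 1},
  {"dp": [2.4, -4.9, 0.3], "delta_rot": [0, 0, 0], "fingers": 1},
  {"dp": [2.4, -4.9, 0.3], "delta_rot": [0, 0, 0], "fingers": 1},
  {"dp": [2.4, -4.9, 0.3], "delta_rot": [0, 0, 0], "fingers": 1},
  {"dp": [2.4, -4.9, 0.3], "delta_rot": [0, 0, 0], "fingers": 1},
  {"dp": [2.4, -4.9, 0.3], "delta_rot": [0, 0, 0], "fingers": 1},
  {"dp": [2.4, -4.9, 0.3], "delta_rot": [0, 0, 0], "fingers": 1},
  {"dp": [2.4, -4.9, 0.3], "delta_rot": [0, 0, 0], "fingers": 1},
  {"dp": [2.4, -4.9, 0.3], "delta_rot": [0, 0, 0], "fingers": 1},
  {"dp": [2.4, -4.9, 0.3], "delta_rot": [0, 0, 0], "fingers": 1},
  {"dp": [2.4, -4.9, 0.3], "delta_rot": [0, 0, 0], "fingers": 1},
])

```text
t: 3.82
position: [686.3, 26.9, 198.2]
eef_rot: [[-0.346, -0.938, 0.0], [-0.938, 0.346, -0.0], [0.0, -0.0, -1.0]]
force: [0.6, 1.6, -0.5]
grip_width: 1.001
grasp_force: 0.0
```

```bash
python3 -c "
from h import *
go((690,23,60),(690,23,0))
c=capture('top');cv2.imwrite('pics/t1.png',cv2.resize(c['img'][110:220,230:390],None,fx=4,fy=4))"
```

```text
t 3.83 p [686.3  26.9 198.2] a -1.924 z [ 0. -0. -1.] q [ 0.27  0.54  0.46  0.   -1.49 -0.62] F [ 0.6  1.6 -0.5] g 0.0 1.001
to (690, 23, 60) dp cm [ 0.24 -0.48 13.82]
to (690, 23, 0) dp cm [-0.  0.  6.]
```

View pics/t1.png

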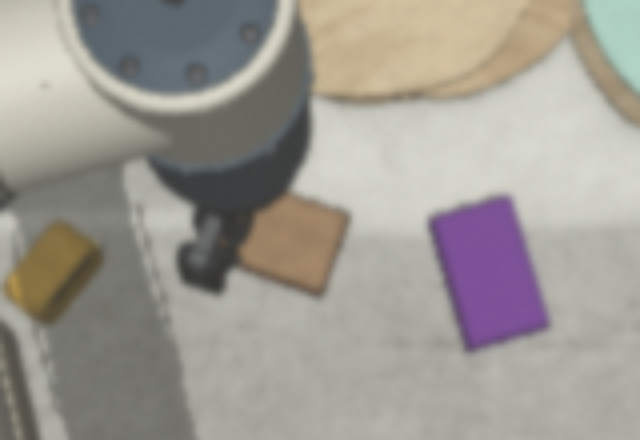

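The gripper is left of and above the block in the image (block at px ~(305,168), near finger at ~(279,177)). That could be parallax from its height, so I check by projection.

```bash
python3 -c "
from h import *
go()
c=capture('top')
for X in [(633,47,200),(686-53,27+20,205),(633,47,260),(690,23,34),(690,23,200)]: print(X,pix(c,X).round(1))
for k in ('top','scene'):
  c=capture(k)
  R=lambda q:(690+.937*q[0]+.35*q[1],23-.35*q[0]+.937*q[1],34)
  print(k,[pix(c,R(q)).round(1).tolist() for q in[(-31.5,-50.5),(31.5,-50.5),(31.5,50.5),(-31.5,50.5)]])
"
```

```text
t 3.88 p [688.6  21.4 195.6] a -1.929 z [-0.002 -0.003 -1.   ] q [ 0.26  0.55  0.47  0.   -1.49 -0.62] F [-1.5 -3.  -1.1] g 0.0 0.997
(633, 47, 200) [283.9 179.1]
(633, 47, 205) [283.7 178.8]
(633, 47, 260) [281.6 175.6]
(690, 23, 34) [297.6 167.3]
(690, 23, 200) [293.6 156.6]
top [[310.1, 183.5], [317.8, 163.2], [285.2, 151.3], [277.4, 171.4]]
scene [[329.6, 202.2], [348.2, 198.5], [339.3, 178.0], [321.6, 181.3]]
```

Call:
step_arm([
  {"dp": [0, 0, 2], "delta_rot": [0, 0, 0], "fingers": 1},
  {"dp": [0, 0, 4], "delta_rot": [0, 0, 0], "fingers": 1},
  {"dp": [0, 0, 4], "delta_rot": [0, 0, 0], "fingers": 1},
  {"dp": [0, 0, 3], "delta_rot": [0, 0, 0], "fingers": 1},
  {"dp": [0, 0, 1], "delta_rot": [0, 0, 0], "fingers": 1},
  {"dp": [0, 0, 0], "delta_rot": [0, 0, 0], "fingers": 1},
  {"dp": [0, 0, 0], "delta_rot": [0, 0, 0], "fingers": 1},
])

```text
t: 4.9
position: [686.2, 28.8, 60.4]
eef_rot: [[-0.349, -0.937, 0.003], [-0.937, 0.349, 0.0], [-0.001, -0.003, -1.0]]
force: [-0.4, -0.2, 0.4]
grip_width: 0.999
grasp_force: 0.0
```

```bash
python3 -c "
from h import *
go((690,23,20),(690,23,0))"
```

```text
t 4.9 p [686.2  28.8  60.4] a -1.928 z [ 0.003  0.    -1.   ] q [ 0.27  0.61  0.22  0.   -1.18 -0.63] F [-0.4 -0.2  0.4] g 0.0 0.999
to (690, 23, 20) dp cm [ 0.41 -0.54  4.04]
to (690, 23, 0) dp cm [0.   0.01 2.  ]
```

Call:
step_arm([
  {"dp": [0.4, -0.5, 0], "delta_rot": [0, 0, 0], "fingers": 1},
  {"dp": [0, 0, 1.5], "delta_rot": [0, 0, 0], "fingers": 1},
  {"dp": [0, 0, 1.5], "delta_rot": [0, 0, 0], "fingers": 1},
  {"dp": [0, 0, 1], "delta_rot": [0, 0, 0], "fingers": 1},
  {"dp": [0, 0, 1], "delta_rot": [0, 0, 0], "fingers": 1},
  {"dp": [0, 0, 0.7], "delta_rot": [0, 0, 0], "fingers": 1},
  {"dp": [0, 0, 0], "delta_rot": [0, 0, 0], "fingers": 1},
  {"dp": [0, 0, 0], "delta_rot": [0, 0, 0], "fingers": 1},
])

```text
t: 5.9
position: [688.8, 22.9, 1.8]
eef_rot: [[-0.35, -0.937, 0.001], [-0.937, 0.35, 0.0], [-0.0, -0.001, -1.0]]
force: [0.6, -0.1, 0.2]
grip_width: 1.002
grasp_force: 0.0
```

```bash
python3 -c "
from h import *
go((690,23,0))
c=capture('scene');cv2.imwrite('pics/s1.png',cv2.resize(c['img'][110:240,270:400],None,fx=4,fy=4))"
```

```text
t 5.9 p [688.8  22.9   1.8] a -1.929 z [ 0.001  0.    -1.   ] q [ 0.26  0.66  0.16  0.   -1.06 -0.62] F [ 0.6 -0.1  0.2] g 0.0 1.002
to (690, 23, 0) dp cm [-0.05 -0.1   0.18]
```

View pics/s1.png

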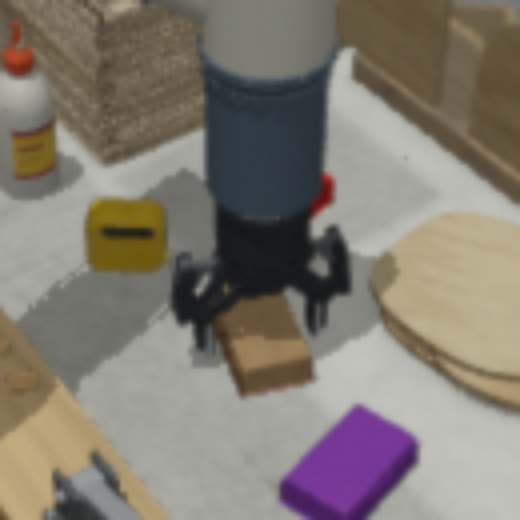

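The fingers (crop px (205,325) and (320,315)) straddle the cork block. I go slightly lower, close and lift.

Call:
step_arm([
  {"dp": [0, 0, 0.35], "delta_rot": [0, 0, 0], "fingers": 1},
  {"dp": [0, 0, 0], "delta_rot": [0, 0, 0], "fingers": -1},
  {"dp": [0, 0, 0], "delta_rot": [0, 0, 0], "fingers": -1},
  {"dp": [0, 0, 0], "delta_rot": [0, 0, 0], "fingers": -1},
  {"dp": [0, 0, 0], "delta_rot": [0, 0, 0], "fingers": -1},
  {"dp": [0, 0, 0], "delta_rot": [0, 0, 0], "fingers": -1},
  {"dp": [0, 0, 0], "delta_rot": [0, 0, 0], "fingers": -1},
], grip_force=40)

```text
t: 6.82
position: [688.6, 22.9, -2.0]
eef_rot: [[-0.35, -0.937, 0.0], [-0.937, 0.35, 0.0], [-0.0, -0.0, -1.0]]
force: [0.3, 0.5, 2.2]
grip_width: 0.712
grasp_force: 44.4
```

Call:
step_arm([
  {"dp": [0, 0, -1], "delta_rot": [0, 0, 0], "fingers": -1},
  {"dp": [0, 0, -2], "delta_rot": [0, 0, 0], "fingers": -1},
  {"dp": [0, 0, -4], "delta_rot": [0, 0, 0], "fingers": -1},
  {"dp": [0, 0, -4], "delta_rot": [0, 0, 0], "fingers": -1},
  {"dp": [0, 0, -3], "delta_rot": [0, 0, 0], "fingers": -1},
  {"dp": [0, 0, 0], "delta_rot": [0, 0, 0.178], "fingers": -1},
  {"dp": [0, 0, 0], "delta_rot": [0, 0, 0.178], "fingers": -1},
  {"dp": [0, 0, 0], "delta_rot": [0, 0, 0.178], "fingers": -1},
  {"dp": [0, 0, 0], "delta_rot": [0, 0, 0.178], "fingers": -1},
  {"dp": [0, 0, 0], "delta_rot": [0, 0, 0.178], "fingers": -1},
  {"dp": [0, 0, 0], "delta_rot": [0, 0, 0.178], "fingers": -1},
  {"dp": [0, 0, 0], "delta_rot": [0, 0, 0.178], "fingers": -1},
])

```text
t: 8.32
position: [688.2, 22.7, 137.9]
eef_rot: [[-0.999, 0.039, -0.001], [0.039, 0.999, -0.0], [0.0, -0.0, -1.0]]
force: [-0.4, 0.9, -1.0]
grip_width: 0.711
grasp_force: 44.3
```

```bash
python3 -c "
from fit import *
p=np.load('press.npy'); f=lambda y,z:tuple(P(p,(0,y,z)).round(1))
go(f(22,140),f(22,41),f(190,41))"
```

```text
t 8.32 p [688.2  22.7 137.9] a 3.102 z [-0.001 -0.    -1.   ] q [ 0.26  0.57  0.35 -0.   -1.35 -1.87] F [-0.4  0.9 -1. ] g 44.3 0.711
to (np.float64(463.9), np.float64(1.8), np.float64(140.0)) dp cm [22.33 -2.97 -0.2 ]
to (np.float64(463.9), np.float64(1.8), np.float64(41.0)) dp cm [-0.   0.   9.9]
to (np.float64(470.0), np.float64(169.7), np.float64(41.0)) dp cm [ 0.05 16.8  -0.  ]
```

Call:
step_arm([
  {"dp": [2.3, -0.4, 0], "delta_rot": [0, 0, 0], "fingers": -1},
  {"dp": [4, -0.5, 0], "delta_rot": [0, 0, 0], "fingers": -1},
  {"dp": [4, -0.5, 0], "delta_rot": [0, 0, 0], "fingers": -1},
  {"dp": [4, -0.5, 0], "delta_rot": [0, 0, 0], "fingers": -1},
  {"dp": [4, -0.5, 0], "delta_rot": [0, 0, 0], "fingers": -1},
  {"dp": [3, -0.4, 0], "delta_rot": [0, 0, 0], "fingers": -1},
  {"dp": [1, -0.2, 0], "delta_rot": [0, 0, 0], "fingers": -1},
  {"dp": [0, 0, 0], "delta_rot": [0, 0, 0], "fingers": -1},
  {"dp": [0, 0, 2.5], "delta_rot": [0, 0, 0], "fingers": -1},
  {"dp": [0, 0, 2.5], "delta_rot": [0, 0, 0], "fingers": -1},
  {"dp": [0, 0, 1.5], "delta_rot": [0, 0, 0], "fingers": -1},
  {"dp": [0, 0, 0], "delta_rot": [0, 0, 0], "fingers": -1},
])

```text
t: 9.82
position: [464.7, 0.1, 71.7]
eef_rot: [[-0.999, 0.033, -0.003], [0.033, 0.999, -0.001], [0.003, -0.001, -1.0]]
force: [-0.5, -0.2, -1.1]
grip_width: 0.715
grasp_force: 44.2
```

```bash
python3 -c "
from fit import *
p=np.load('press.npy'); f=lambda y,z:tuple(P(p,(0,y,z)).round(1))
go(f(22,41),f(190,41))
c=capture('scene');cv2.imwrite('pics/s2.png',cv2.resize(c['img'][140:280,220:360],None,fx=4,fy=4))"
```

```text
t 9.82 p [4.647e+02 1.000e-01 7.170e+01] a 3.108 z [-0.003 -0.001 -1.   ] q [ 0.34  0.21 -0.39  0.   -0.98 -1.94] F [-0.5 -0.2 -1.1] g 44.2 0.715
to (np.float64(463.9), np.float64(1.8), np.float64(41.0)) dp cm [0.07 0.17 3.07]
to (np.float64(470.0), np.float64(169.7), np.float64(41.0)) dp cm [-0.05 16.8  -0.02]
```

View pics/s2.png

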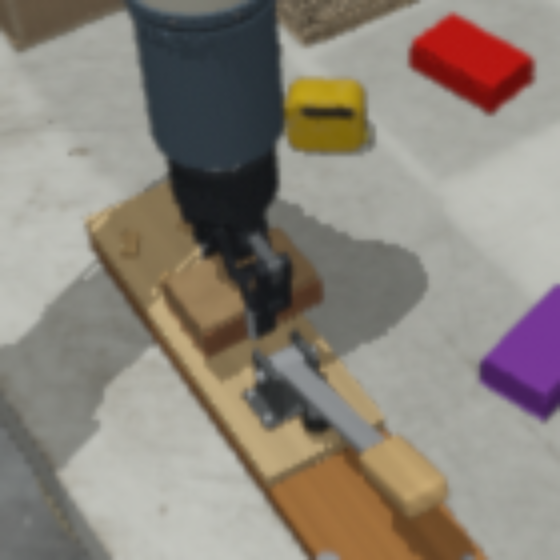

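The block is held level across the panel (crop px ~(240,300)). It is clear of the cheeks, with the chips ahead of it towards (130,240). I lower and check contact.

Call:
step_arm([
  {"dp": [0, 0.1, 1.3], "delta_rot": [0, 0, 0], "fingers": -1},
  {"dp": [0, 0, 1.2], "delta_rot": [0, 0, 0], "fingers": -1},
  {"dp": [0, 0, 0.5], "delta_rot": [0, 0, 0], "fingers": -1},
  {"dp": [0, 0, 0], "delta_rot": [0, 0, 0], "fingers": -1},
  {"dp": [0, 0, 0], "delta_rot": [0, 0, 0], "fingers": -1},
])

```text
t: 10.5
position: [464.9, 1.3, 43.1]
eef_rot: [[-0.999, 0.033, 0.001], [0.033, 0.999, 0.0], [-0.001, 0.0, -1.0]]
force: [-0.2, -0.7, -0.4]
grip_width: 0.713
grasp_force: 44.2
```

Call:
step_arm([
  {"dp": [0, 0, 0.25], "delta_rot": [0, 0, 0], "fingers": -1},
  {"dp": [0, 0.6, 0], "delta_rot": [0, 0, 0], "fingers": -1},
  {"dp": [0, 1.2, 0], "delta_rot": [0, 0, 0], "fingers": -1},
  {"dp": [0, 1.5, 0], "delta_rot": [0, 0, 0], "fingers": -1},
  {"dp": [0, 1.5, 0], "delta_rot": [0, 0, 0], "fingers": -1},
  {"dp": [0, 1.5, 0], "delta_rot": [0, 0, 0], "fingers": -1},
  {"dp": [0, 1.5, 0], "delta_rot": [0, 0, 0], "fingers": -1},
  {"dp": [0, 1.5, 0], "delta_rot": [0, 0, 0], "fingers": -1},
  {"dp": [0, 1.5, 0], "delta_rot": [0, 0, 0], "fingers": -1},
])

```text
t: 11.62
position: [468.2, 110.2, 40.3]
eef_rot: [[-0.999, 0.033, 0.0], [0.033, 0.999, -0.0], [-0.0, -0.0, -1.0]]
force: [-0.6, 0.1, -0.1]
grip_width: 0.713
grasp_force: 44.3
```

Call:
step_arm([
  {"dp": [0, 1.5, 0], "delta_rot": [0, 0, 0], "fingers": -1},
  {"dp": [0, 1.5, 0], "delta_rot": [0, 0, 0], "fingers": -1},
  {"dp": [0, 1.5, 0], "delta_rot": [0, 0, 0], "fingers": -1},
  {"dp": [0, 1.5, 0], "delta_rot": [0, 0, 0], "fingers": -1},
  {"dp": [0, 1.2, 0], "delta_rot": [0, 0, 0], "fingers": -1},
  {"dp": [0, 0, 0], "delta_rot": [0, 0, 0], "fingers": -1},
  {"dp": [0, 0, 0], "delta_rot": [0, 0, 0], "fingers": -1},
])

```text
t: 12.5
position: [470.4, 180.9, 40.2]
eef_rot: [[-0.999, 0.033, -0.0], [0.033, 0.999, -0.0], [0.0, -0.0, -1.0]]
force: [-0.1, -0.6, -1.2]
grip_width: 0.714
grasp_force: 44.2
```

```bash
python3 -c "
from fit import *
go((473,195,120))
c=capture('scene');d=capture('top');cv2.imwrite('pics/s3.png',np.hstack([cv2.resize(c['img'][150:270,210:330],None,fx=3.3,fy=3.3),cv2.resize(d['img'][180:300,200:320],None,fx=3.3,fy=3.3)]))
for n in('scene','top'): print(n,[(round(x['confidence'],2),np.round(x['extent'])) for x in cut_out('chip_1',n)])"
```

```text
t 12.5 p [470.4 180.9  40.2] a 3.108 z [-0. -0. -1.] q [ 0.68  0.31 -0.33 -0.   -0.92 -2.28] F [-0.1 -0.6 -1.2] g 44.2 0.714
to (473, 195, 120) dp cm [-0.21  1.41 -7.98]
scene []
top []
```

View pics/s3.png

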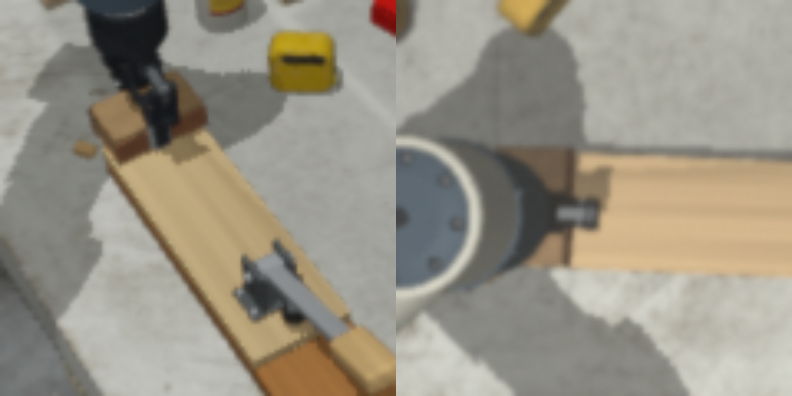

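The panel is clear and one fallen chip is visible at scene-crop (85,148). The others are hidden by the arm. I push a little further, lift, move towards the lay-down spot at (615,20), and recount.

Call:
step_arm([
  {"dp": [0, 1.2, 0], "delta_rot": [0, 0, 0], "fingers": -1},
  {"dp": [0, 0.8, 0], "delta_rot": [0, 0, 0], "fingers": -1},
  {"dp": [0, 0, -2], "delta_rot": [0, 0, 0], "fingers": -1},
  {"dp": [0, 0, -4], "delta_rot": [0, 0, 0], "fingers": -1},
  {"dp": [0, 0, -3], "delta_rot": [0, 0, 0], "fingers": -1},
  {"dp": [0, -3, 0], "delta_rot": [0, 0, 0], "fingers": -1},
  {"dp": [0, -5, 0], "delta_rot": [0, 0, 0], "fingers": -1},
  {"dp": [-4, -5, 0], "delta_rot": [0, 0, 0], "fingers": -1},
  {"dp": [-4, -4, 0], "delta_rot": [0, 0, 0], "fingers": -1},
  {"dp": [-4, -1, 0], "delta_rot": [0, 0, 0], "fingers": -1},
  {"dp": [-2.5, 0, 0], "delta_rot": [0, 0, 0], "fingers": -1},
  {"dp": [0, 0, 0], "delta_rot": [0, 0, 0], "fingers": -1},
])

```text
t: 14.2
position: [610.4, 17.7, 129.1]
eef_rot: [[-0.999, 0.034, -0.001], [0.034, 0.999, -0.0], [0.001, -0.0, -1.0]]
force: [-1.0, 0.4, -1.2]
grip_width: 0.713
grasp_force: 44.2
```

```bash
python3 -c "
from fit import *
go((615,20,0))
p=np.load('press.npy')
c=capture('scene');d=capture('top');cv2.imwrite('pics/s4.png',np.hstack([cv2.resize(c['img'][150:270,210:330],None,fx=3.3,fy=3.3),cv2.resize(d['img'][180:300,200:320],None,fx=3.3,fy=3.3)]))
for n,k in(('scene',c),('top',d)): print(n,[(round(x['confidence'],2),np.round(x['extent']),at(k,*x['extent'][:2],5).round()) for x in cut_out('chip_1',n)])"
```

```text
t 14.2 p [610.4  17.7 129.1] a 3.108 z [-0.001 -0.    -1.   ] q [ 0.28  0.42  0.09 -0.   -1.24 -1.89] F [-1.   0.4 -1.2] g 44.2 0.713
to (615, 20, 0) dp cm [-0.46  0.24 12.91]
scene []
top []
```

View pics/s4.png

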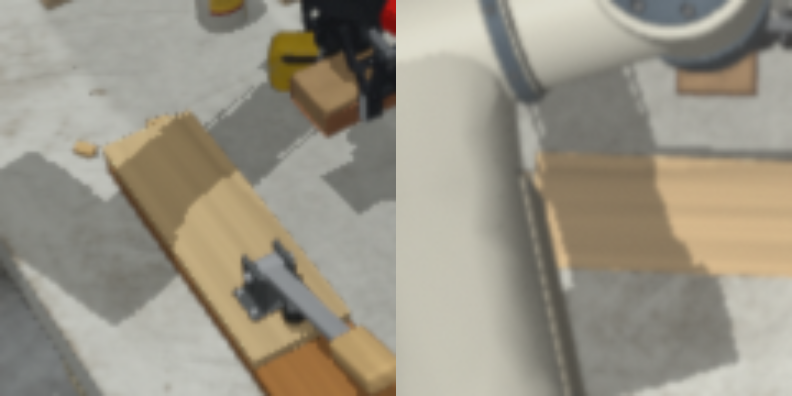

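The panel top is clear. One chip is at scene-crop (85,148), and what may be other chips peek over the end at (152,122) and (182,115). The arm hides the top view, so I swing it aside with the block still gripped and count.

Call:
step_arm([
  {"dp": [0, -2, 0], "delta_rot": [0, 0, 0], "fingers": -1},
  {"dp": [0, -4, 0], "delta_rot": [0, 0, 0], "fingers": -1},
  {"dp": [0, -4, 0], "delta_rot": [0, 0, 0], "fingers": -1},
  {"dp": [0, -4, 0], "delta_rot": [0, 0, 0], "fingers": -1},
  {"dp": [0, -4, 0], "delta_rot": [0, 0, 0], "fingers": -1},
  {"dp": [0, -2, 0], "delta_rot": [0, 0, 0], "fingers": -1},
  {"dp": [0, 0, 0], "delta_rot": [0, 0, 0], "fingers": -1},
])

```text
t: 15.28
position: [602.1, -183.6, 130.4]
eef_rot: [[-0.999, 0.035, -0.0], [0.035, 0.999, 0.0], [0.0, 0.0, -1.0]]
force: [0.5, 1.1, -1.1]
grip_width: 0.715
grasp_force: 44.2
```

```bash
python3 -c "
from fit import *
go((615,20,129),(615,20,4))
p=np.load('press.npy')
c=capture('scene');d=capture('top');cv2.imwrite('pics/s5.png',np.hstack([cv2.resize(c['img'][160:240,220:300],None,fx=4.9,fy=4.9,interpolation=2),cv2.resize(d['img'][205:285,195:275],None,fx=4.9,fy=4.9,interpolation=2)]))
for n,k in(('scene',c),('top',d)): print(n,[(round(x['confidence'],2),np.round(x['extent']),at(k,*x['extent'][:2],5).round()) for x in cut_out('chip_1',n)])"
```

```text
t 15.28 p [ 602.1 -183.6  130.4] a 3.106 z [-0.  0. -1.] q [-0.05  0.46  0.14 -0.   -1.26 -1.56] F [ 0.5  1.1 -1.1] g 44.2 0.715
to (615, 20, 129) dp cm [-0.57 20.4   0.14]
to (615, 20, 4) dp cm [-0.  -0.  12.5]
scene [(0.39, array([292., 244., 100., 118.]), array([463., -67.,   5.]))]
top [(0.5, array([228., 259.,   4.,   7.]), array([423., 228.,   5.])), (0.46, array([238., 235.,   7.,   9.]), array([494., 200.,   5.]))]
```

View pics/s5.png

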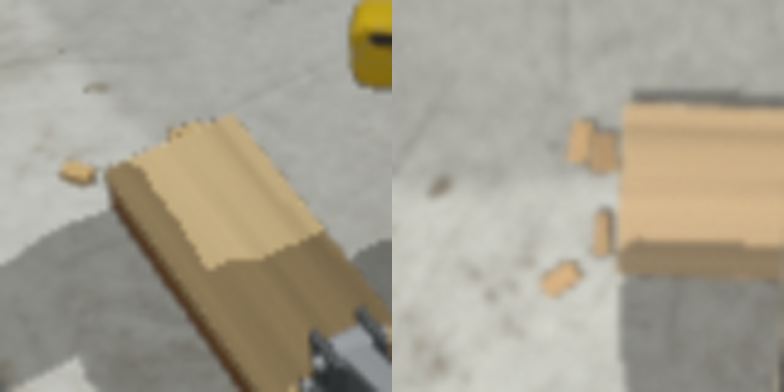

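All four chips lie on the bench beyond the +y end, at top-crop (580,140), (603,152), (602,232) and (560,278). Now I lay the block at (615,20).

Call:
step_arm([
  {"dp": [0, 2.4, 0], "delta_rot": [0, 0, 0], "fingers": -1},
  {"dp": [-0.5, 4, 0], "delta_rot": [0, 0, 0], "fingers": -1},
  {"dp": [0, 4, 0], "delta_rot": [0, 0, 0], "fingers": -1},
  {"dp": [0, 4, 0], "delta_rot": [0, 0, 0], "fingers": -1},
  {"dp": [0, 4, 0], "delta_rot": [0, 0, 0], "fingers": -1},
  {"dp": [0, 2, 0], "delta_rot": [0, 0, 0], "fingers": -1},
  {"dp": [0, 0, 2], "delta_rot": [0, 0, 0], "fingers": -1},
  {"dp": [0, 0, 3.5], "delta_rot": [0, 0, 0], "fingers": -1},
  {"dp": [0, 0, 3.5], "delta_rot": [0, 0, 0], "fingers": -1},
  {"dp": [0, 0, 2], "delta_rot": [0, 0, 0], "fingers": -1},
  {"dp": [0, 0, 0.5], "delta_rot": [0, 0, 0], "fingers": -1},
  {"dp": [0, 0, 0], "delta_rot": [0, 0, 0], "fingers": -1},
])

```text
t: 16.98
position: [614.8, 21.6, 15.8]
eef_rot: [[-0.999, 0.033, 0.001], [0.033, 0.999, -0.0], [-0.001, -0.0, -1.0]]
force: [0.2, -0.3, -1.3]
grip_width: 0.713
grasp_force: 44.2
```

Call:
step_arm([
  {"dp": [0, 0, 0.8], "delta_rot": [0, 0, 0], "fingers": -1},
  {"dp": [0, 0, 0.6], "delta_rot": [0, 0, 0], "fingers": -1},
  {"dp": [0, 0, 0.3], "delta_rot": [0, 0, 0], "fingers": -1},
  {"dp": [0, 0, 0], "delta_rot": [0, 0, 0], "fingers": -1},
  {"dp": [0, 0, 0], "delta_rot": [0, 0, 0], "fingers": -1},
])

```text
t: 17.6
position: [614.5, 21.5, -1.6]
eef_rot: [[-0.999, 0.033, 0.0], [0.033, 0.999, 0.0], [-0.0, 0.0, -1.0]]
force: [0.6, 0.7, -1.9]
grip_width: 0.712
grasp_force: 44.2
```

Call:
step_arm([
  {"dp": [0, 0, 0], "delta_rot": [0, 0, 0], "fingers": 1},
  {"dp": [0, 0, 0], "delta_rot": [0, 0, 0], "fingers": 1},
  {"dp": [0, 0, 0], "delta_rot": [0, 0, 0], "fingers": 1},
  {"dp": [0, 0, 0], "delta_rot": [0, 0, 0], "fingers": 1},
  {"dp": [0, 0, 0], "delta_rot": [0, 0, 0], "fingers": 1},
  {"dp": [0, 0, 0], "delta_rot": [0, 0, 0], "fingers": 1},
])

```text
t: 18.35
position: [614.4, 21.5, -1.7]
eef_rot: [[-0.999, 0.033, -0.0], [0.033, 0.999, -0.0], [0.0, -0.0, -1.0]]
force: [-0.7, 0.3, 1.2]
grip_width: 0.999
grasp_force: 0.0
```

Call:
step_arm([
  {"dp": [0, 0, -1], "delta_rot": [0, 0, 0], "fingers": 1},
  {"dp": [0, 0, -2], "delta_rot": [0, 0, 0], "fingers": 1},
  {"dp": [0, 0, -4], "delta_rot": [0, 0, 0], "fingers": 1},
  {"dp": [0, 0, -5], "delta_rot": [0, 0, 0], "fingers": 1},
  {"dp": [0, 0, -5], "delta_rot": [0, 0, 0], "fingers": 1},
  {"dp": [0, 0, -3], "delta_rot": [0, 0, 0], "fingers": 1},
  {"dp": [0, 0, 0], "delta_rot": [0, 0, 0], "fingers": -1},
  {"dp": [0, 0, 0], "delta_rot": [0, 0, 0], "fingers": -1},
])

```text
t: 19.35
position: [614.0, 21.6, 198.0]
eef_rot: [[-0.999, 0.033, -0.001], [0.033, 0.999, 0.0], [0.001, 0.0, -1.0]]
force: [0.5, 0.1, -0.4]
grip_width: 0.604
grasp_force: 0.0
```

```bash
python3 -c "
from fit import *
p=np.load('press.npy'); f=lambda y,z:tuple(P(p,(0,y,z)).round(1))
go(f(-216,200),f(-216,145))
c=capture('scene');d=capture('top')
for n,k in(('scene',c),('top',d)): print(n,[(round(x['confidence'],2),np.round(x['extent']),at(k,*x['extent'][:2],17).round()) for x in cut_out('block',n)])
L=cut_out('lever','top')+cut_out('lever','scene')
print([np.round(x['extent'])for x in L])
for k in(d,c): print('handle corners rest',[pix(k,P(p,(x,-55-l*np.cos(.3)+12*np.sin(.3),78+l*np.sin(.3)+12*np.cos(.3)))).round(1).tolist() for l in(134,196) for x in(-17,17)],'gauge',pix(k,P(p,(-64,-220,90))).round(1))
cv2.imwrite('pics/s6.png',np.hstack([cv2.resize(c['img'][215:315,270:370],None,fx=4,fy=4,interpolation=2),cv2.resize(d['img'][210:310,320:420],None,fx=4,fy=4,interpolation=2)]))"
```

```text
t 19.35 p [614.   21.6 198. ] a 3.108 z [-0.001  0.    -1.   ] q [ 0.29  0.39  0.22 -0.   -1.4  -1.89] F [ 0.5  0.1 -0.4] g 0.0 0.604
to (np.float64(455.2), np.float64(-236.0), np.float64(200.0)) dp cm [ 15.01 -26.27  -0.19]
to (np.float64(455.2), np.float64(-236.0), np.float64(145.0)) dp cm [-0.  -0.   5.5]
scene [(0.85, array([358., 228.,  39.,  34.]), array([ 658., -140.,   17.])), (0.79, array([341., 155.,  24.,  24.]), array([830., 167.,  17.])), (0.68, array([318., 203.,  39.,  29.]), array([619.,  17.,  17.]))]
top [(0.96, array([351., 178.,  33.,  40.]), array([ 661., -133.,   17.])), (0.83, array([247., 125.,  34.,  27.]), array([822., 174.,  17.])), (0.64, array([300., 201.,  22.,  22.]), array([592.,  15.,  17.]))]
[array([363., 249.,  79.,  15.]), array([307., 246.,  44.,  46.])]
handle corners rest [[379.4, 255.6], [379.8, 242.7], [403.1, 256.6], [403.4, 243.5]] gauge [392.  272.9]
handle corners rest [[309.0, 253.2], [320.0, 247.4], [321.5, 265.3], [332.8, 259.0]] gauge [302.2 281.2]
```

View pics/s6.png

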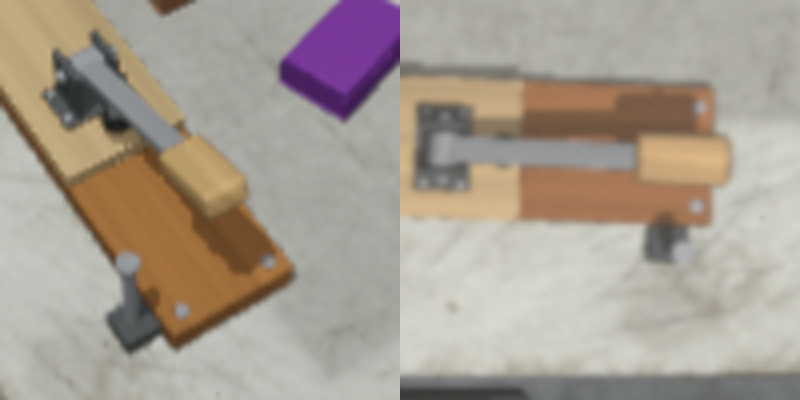

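The handle and gauge head (top px (390,250) and (390.5,273)) match the press fit within 1–2 px. The block lies at about (618,18). I move above the handle with the fingers shut.

Call:
step_arm([
  {"dp": [1, -2.3, 0], "delta_rot": [0, 0, 0], "fingers": -1},
  {"dp": [2.5, -4, 0], "delta_rot": [0, 0, 0], "fingers": -1},
  {"dp": [2.5, -4.5, 0], "delta_rot": [0, 0, 0], "fingers": -1},
  {"dp": [2.5, -4.5, 0], "delta_rot": [0, 0, 0], "fingers": -1},
  {"dp": [2.5, -4.5, 0], "delta_rot": [0, 0, 0], "fingers": -1},
  {"dp": [2.5, -4, 0], "delta_rot": [0, 0, 0], "fingers": -1},
  {"dp": [1.5, -2.5, 0], "delta_rot": [0, 0, 0], "fingers": -1},
  {"dp": [0, 0, 0], "delta_rot": [0, 0, 0], "fingers": -1},
  {"dp": [0, 0, 2], "delta_rot": [0, 0, 0], "fingers": -1},
  {"dp": [0, 0, 2], "delta_rot": [0, 0, 0], "fingers": -1},
  {"dp": [0, 0, 0], "delta_rot": [0, 0, 0], "fingers": -1},
  {"dp": [0, 0, 0], "delta_rot": [0, 0, 0], "fingers": -1},
])

```text
t: 21.15
position: [456.2, -236.4, 159.1]
eef_rot: [[-0.999, 0.033, 0.001], [0.033, 0.999, -0.001], [-0.001, -0.001, -1.0]]
force: [1.2, -0.3, -0.0]
grip_width: -0.004
grasp_force: 0.0
```

```bash
python3 -c "
from fit import *
p=np.load('press.npy'); f=lambda y,z:tuple(P(p,(0,y,z)).round(1))
go(f(-218,150),f(-218,90))"
```

```text
t 21.15 p [ 456.2 -236.4  159.1] a 3.109 z [ 0.001 -0.001 -1.   ] q [-0.17  0.22 -0.13  0.   -1.22 -1.43] F [ 1.2 -0.3 -0. ] g 0.0 -0.004
to (np.float64(455.1), np.float64(-238.0), np.float64(150.0)) dp cm [ 0.11 -0.16  0.91]
to (np.float64(455.1), np.float64(-238.0), np.float64(90.0)) dp cm [0.01 0.   6.  ]
```

Call:
step_arm([
  {"dp": [0.1, -0.1, 0.5], "delta_rot": [0, 0, 0], "fingers": -1},
  {"dp": [0, 0, 0.7], "delta_rot": [0, 0, 0], "fingers": -1},
  {"dp": [0, 0, 0.7], "delta_rot": [0, 0, 0], "fingers": -1},
  {"dp": [0, 0, 0.7], "delta_rot": [0, 0, 0], "fingers": -1},
  {"dp": [0, 0, 0.7], "delta_rot": [0, 0, 0], "fingers": -1},
  {"dp": [0, 0, 0.7], "delta_rot": [0, 0, 0], "fingers": -1},
  {"dp": [0, 0, 0.7], "delta_rot": [0, 0, 0], "fingers": -1},
  {"dp": [0, 0, 0.7], "delta_rot": [0, 0, 0], "fingers": -1},
  {"dp": [0, 0, 0.5], "delta_rot": [0, 0, 0], "fingers": -1},
  {"dp": [0, 0, 0], "delta_rot": [0, 0, 0], "fingers": -1},
  {"dp": [0, 0, 0], "delta_rot": [0, 0, 0], "fingers": -1},
])

```text
t: 22.52
position: [454.9, -237.7, 99.6]
eef_rot: [[-0.999, 0.033, 0.0], [0.033, 0.999, -0.001], [-0.001, -0.001, -1.0]]
force: [-1.2, -3.6, 5.5]
grip_width: -0.005
grasp_force: 2.8
```

Call:
step_arm([
  {"dp": [0, 0, 0.4], "delta_rot": [0, 0, 0], "fingers": -1},
  {"dp": [0, 0, 0.3], "delta_rot": [0, 0, 0], "fingers": -1},
  {"dp": [0, 0, 0.2], "delta_rot": [0, 0, 0], "fingers": -1},
  {"dp": [0, 0, 0], "delta_rot": [0, 0, 0], "fingers": -1},
  {"dp": [0, 0, 0], "delta_rot": [0, 0, 0], "fingers": -1},
  {"dp": [0, 0, 0], "delta_rot": [0, 0, 0], "fingers": -1},
  {"dp": [0, 0, 0], "delta_rot": [0, 0, 0], "fingers": -1},
])

```text
t: 23.4
position: [455.0, -238.2, 90.9]
eef_rot: [[-0.999, 0.033, 0.001], [0.033, 0.999, -0.002], [-0.001, -0.002, -1.0]]
force: [-1.5, -4.9, 6.3]
grip_width: 0.003
grasp_force: 3.2
```

```bash
python3 -c "
from fit import *
go()
p=np.load('press.npy')
c=capture('scene');d=capture('top')
for k in(c,d):print('level corners',[pix(k,P(p,(x,-55-l,90))).round(1).tolist() for l in(134,196) for x in(-17,17)])
print([(n,np.round(x['extent'])) for n in('top','scene') for x in cut_out('block',n)+cut_out('chip_1',n)+cut_out('lever',n)])
cv2.imwrite('pics/s7.png',np.hstack([cv2.resize(c['img'][185:315,230:370],None,fx=2.85,fy=2.85,interpolation=2),cv2.resize(d['img'][185:315,220:360],None,fx=2.85,fy=2.85,interpolation=2)]))"
```

```text
t 23.4 p [ 455.  -238.2   90.9] a 3.109 z [ 0.001 -0.002 -1.   ] q [-0.18  0.27 -0.24  0.   -1.06 -1.43] F [-1.5 -4.9  6.3] g 3.2 0.003
level corners [[311.3, 264.3], [322.0, 258.4], [324.2, 281.2], [335.1, 275.0]]
level corners [[381.1, 255.2], [381.5, 242.7], [403.8, 255.9], [404.1, 243.4]]
[('top', array([247., 124.,  36.,  28.])), ('top', array([300., 195.,  24.,  35.])), ('top', array([352., 178.,  30.,  37.])), ('top', array([238., 238.,   8.,   4.])), ('top', array([229., 261.,   6.,   4.])), ('scene', array([357., 228.,  36.,  33.])), ('scene', array([351., 158.,   5.,  11.])), ('scene', array([308., 253.,  46.,  60.]))]
```

View pics/s7.png

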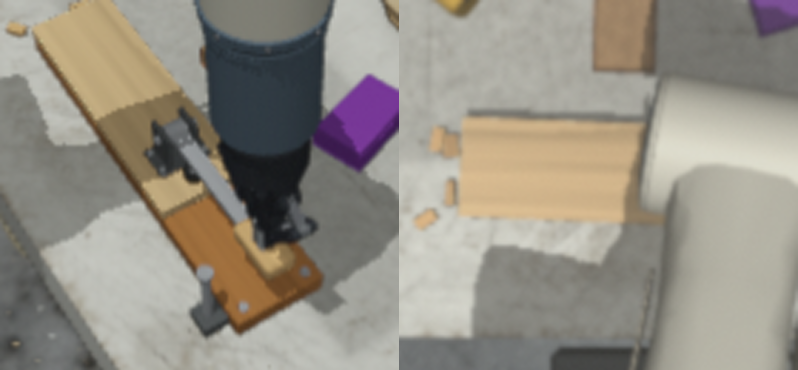

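The handle's far end is at scene px (333,275), against (335,275) predicted for level. The push is about 6–8 N, the four chips are on the bench, and the block is lying flat. I hold briefly, check and hand in.

Call:
step_arm([
  {"dp": [0, 0, 0], "delta_rot": [0, 0, 0], "fingers": -1},
  {"dp": [0, 0, 0], "delta_rot": [0, 0, 0], "fingers": -1},
  {"dp": [0, 0, 0], "delta_rot": [0, 0, 0], "fingers": -1},
  {"dp": [0, 0, 0], "delta_rot": [0, 0, 0], "fingers": -1},
])

```text
t: 24.3
position: [455.0, -238.2, 90.9]
eef_rot: [[-0.999, 0.033, 0.001], [0.033, 0.999, -0.002], [-0.001, -0.002, -1.0]]
force: [-0.1, -3.7, 6.2]
grip_width: -0.002
grasp_force: 3.2
```

```bash
python3 -c "
from h import *
go(); print(close_job())"
```

```text
t 24.3 p [ 455.  -238.2   90.9] a 3.109 z [ 0.001 -0.002 -1.   ] q [-0.18  0.27 -0.24  0.   -1.06 -1.43] F [-0.1 -3.7  6.2] g 3.2 -0.002
the job is handed in; nothing more can be done
None
```

I handed the job in at 24.3 s: all four chips are on the bench, the cork block lies flat and released, and the lever is held level with about 6 N of downward push; the hand-in call did not report a verdict.

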